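# Clear the stopwatch and turn the chart leaf over

### The job

Turn the blue channel-chart leaf over its spine so that it lies flat on the other page of the black board. First push the silver stopwatch off that page with the fingertips, until it lies flat and face up on the cabinet top beside the board, then push the leaf over and press it down fully flat. Only push and press: do not pick up the stopwatch, and leave the other things where they are.

Things in the scene. Friction and masses are not known exactly. Their poses are not given: they have to be found in the camera images.
- board: Black board fixed to the cabinet top: 170 mm along its x (spine's direction), 320 mm along y, 8 mm thick. Two pages: -y (leaf starts there) and +y (stopwatch lies there, leaf must go there). Origin: centre of its underside, z = 0; z up. Two hinge knuckles on the middle line rise to 19 mm above the cabinet top.
- spine (a point): Middle of the hinge axis of the leaf, 13 mm above the cabinet top; the axis runs along the board's x. Axes as the board's.
- leaf (a joint): Hinge of the blue leaf, rad. 0: flat on the -y page; 1.57: upright; 3.14 (stop): flat on the +y page. Starts raised by 0.45 to 0.85. A stiff hinge (0.17 N m friction) keeps it wherever it is left: it does not fall by itself. 1 to 6 N at the free edge turns it. A level push on the edge of a low leaf can jam by friction: follow the edge's arc up and over.
- leaf_edge (a point): Middle of the leaf's free edge, mid-thickness. The leaf is a rigid blue panel: 150 mm along the spine, 150 mm from hinge axis to free edge, 5 mm thick (axis in its mid-plane), about 0.18 kg. Lying flat, its top is 15.5 mm above the cabinet top.
- stopwatch_mid (a point): Silver stopwatch with white dial: disc 54 mm across, 16 mm high, about 90 g, face up. The point is its centre, half-way up; z is its face's normal. A crown 9 mm thick sticks out 9 mm from the rim along its x. It starts on the +y page (centre 16 mm above the cabinet top); lying off the board its centre is 8 mm above the cabinet top.
- tumbler_mid (a point): Heavy glass tumbler, 74 mm across, 95 mm high, loose, beyond the board's +x edge; the point is its centre, half-way up. Leave alone.
- bracket_mid (a point): Loose aluminium L bracket, 60 x 30 mm, 36 mm high, on the cabinet top off the board's -y edge; the point is 4 mm above its underside, at the middle of its foot. Leave alone.
- pencup_mid (a point): Green pen cup with three pens, 72 mm across, 100 mm high (pens 155 mm); centre, half-way up. Leave alone.
- tape_mid (a point): Yellow roll of tape lying flat, 100 mm across, 24 mm high; centre. Leave alone.
Things that resemble listed ones, but are neither listed nor needed, are in the scene too. Of the things that look like the part that bears stopwatch_mid, the smallest one is meant.

How it is judged:
By the outcome, as a careful person would: the job done as asked, in the order asked, and still so for the second after the job is handed in, with the robot touching nothing.
It also fails if it takes over 59 s, if anything falls off the work surface, if the arm or the gripper's body presses on something with over 40 N, if the wrist force passes 120 N, or if a joint passes its speed limit or range.

### The arm

A 6-joint arm with a two-finger parallel gripper is mounted at the origin on the work surface. World frame = base frame: x ahead of the robot, y to its left, z up, the work surface at z = 0. Lengths are in m, angles in rad, forces in N, time in s.
With the tool pointing down it reaches from about 0.25 to 0.775 m from the base axis. Payload 4 kg.
Tool frame: the origin (TCP) lies at the very end of the fingers, on their centre line; the grasp point (between the pads) lies hold_point_z behind it (hold_point_z is the distance from the TCP to the grasp point, in m); z points along the fingers, y is the direction in which the jaws open and shut (so a half turn about z gives the same grasp; the last joint's range is limited). The gripper opens to 94 mm and grips with 3 to 60 N. Pads are 16 mm wide; open, the fingers measure 119 mm over their backs; the gripper's body (75 mm by 177 mm) begins 78 mm behind the grasp point.
Start: joints at [-1.353, 0.087, 1.371, -0, 1.684, -0.103], TCP at [0.173, -0.522, 0.183] pointing down, gripper open.
Joint ranges: [-3.1, 3.1], [-0.76, 2.03], [0.27, 2.55], [-1.08, 4.22], [0.17, 2.65], [-2.57, 2.57]. Speed limits (rad/s): [2.79, 2.79, 3.14, 3.14, 3.14, 3.14].

### API

Orientations are given as [roll, pitch, yaw] about the fixed x, y, z axes, in that order (R = Rz(yaw) Ry(pitch) Rx(roll)).
In Python, from bench import * gives the robot as it stands.
- The arm moves only by the tool step_arm, never from a script. Its argument "increments" is text: rows parted by semicolons, each of 6 numbers parted by spaces: the shift along the tool's x, y, z in cm, then the turn, a rotation vector about the tool's x, y, z in rad. A call has 1 to 5 rows; each row shifts and turns the commanded pose from where the row before left it, along the tool's axes as they then stand; what a row does not reach is not made up. A row lasts 1/10 s, in which the tool goes at most 50 mm and 8.59 degrees, less where a joint would pass 70% of its speed; a pose out of reach is approached as far as the arm can. A call is refused whole if a number of a shift passes 5 or a number of a turn 0.15, either way. A call with a gripper value outside its range is refused whole. "claw" is the gripper's target within -1 to 1 (shut at 1, half-way at 0, fully open at -1), set as the call begins (left out, the last holds). The fingers move at their own pace and stop on an object; the grip force is fixed at half the most. Time passes only in rows, so rows that do not move let the fingers close. It gives the time, the measured TCP pose, the force and the opening at its end, in the units of the state.
- get_obs(): the state, without advancing time (a new reading comes with each control period).
- snapshot(name): name is "side" or "top"; returns the picture (400x640x3 uint8, red, green, blue); there is no depth.
- calibration(name): a dict with "camera_matrix" (3x3 intrinsics, pixels), "k1" (the pictures are not rectified: a ray, as slopes to the right and down, at radius r is drawn at 1 + k1 r^2 times it, then the intrinsics apply), "eye" and "orientation" of the camera in the world. Camera axes: x right, y up, looking along -z (the intrinsics and any distortion apply to the point x, -y, -z); pixel columns grow to the right and rows downward; lengths in m; the calibration is good to about 2 mm. A picture is of the moment at which its call begins. calibration takes no time and is no camera call.
- close_job(): hands the job in, once; it reports no verdict.
The state is a dict: "time": time; "joint_positions": joint angles; "qvel": joint speeds; "joint_torque": joint torques, N m; "tool_pos": TCP position; "ee_rot": TCP orientation; "wrist_force": force on the tool from outside, world axes, zero at the start; "wrist_torque": the same for the moment, N m; "width": finger opening in m.
Only numpy, scipy, OpenCV 4.12 (cv2) and the standard library are available. Lean on these libraries where they do the work, as an engineer would, in place of code of your own. Each camera call takes 0.05 s, during which the arm holds its last target. There are 200 camera calls.

## Working session

There is one attempt and no reset: what is moved stays moved. The work goes in short steps, Python scripts to look and compute and a tool call to move; the robot and the scene stay as the last step left them, time stands still between calls to the robot, and variables do not carry over. Pictures are saved under pics/ and viewed, about 8 in all and at most 12, crops included, and the job is handed in when it is done.

Besides the shell and the picture viewer there is one more tool, called after ">>>" by a JSON object that holds its "op" and its "data". step_arm: Moves the arm, as the interface text tells. Its arguments: {"type":"object","properties":{"increments":{"type":"string"},"claw":{"type":"number"}},"required":["increments"]}

```bash
mkdir -p pics; ls; cat > h.py <<'E'
from bench import *
import numpy as np, cv2
from scipy.spatial.transform import Rotation as Ro
def cam(n):
    c=calibration(n); o=np.array(c["orientation"],float)
    R=o if o.shape==(3,3) else Ro.from_euler('xyz',o).as_matrix() if o.size==3 else None
    return np.array(c["camera_matrix"]),c["k1"],np.array(c["eye"]),R
def ray(n,u,v):
    K,k,e,R=cam(n)
    d=np.array([(u-K[0,2])/K[0,0],(v-K[1,2])/K[1,1]]); s=d.copy()
    for _ in range(20): s=d/(1+k*(s@s))
    return e,R@np.array([s[0],-s[1],-1])
def onz(n,u,v,z):
    e,d=ray(n,u,v); return e+d*(z-e[2])/d[2]
def proj(n,p):
    K,k,e,R=cam(n); q=R.T@(np.array(p)-e); s=np.array([q[0],-q[1]])/-q[2]; s=s*(1+k*(s@s))
    return K[0,0]*s[0]+K[0,2],K[1,1]*s[1]+K[1,2]
def tri(a,b):
    (e1,d1),(e2,d2)=a,b
    t=np.linalg.lstsq(np.c_[d1,-d2],e2-e1,rcond=None)[0]
    p,q=e1+t[0]*d1,e2+t[1]*d2; return (p+q)/2,np.linalg.norm(p-q)
def shot(n,f):
    im=snapshot(n)[...,::-1].copy(); cv2.imwrite(f'pics/{f}.png',im); return im
E
python3 - <<'E'
from h import *
print(calibration('top'),calibration('side'),get_obs())
a=shot('top','top0');b=shot('side','side0')
E
```

```text
pics
{'camera_matrix': array([[414.32722417,   0.        , 320.05500688],
       [  0.        , 414.32722417, 200.04526181],
       [  0.        ,   0.        ,   1.        ]]), 'k1': -0.01511120689907842, 'eye': array([0.45054843, 0.05574729, 1.02007291]), 'orientation': array([ 0.09373523,  0.01913455, -1.5713295 ])} {'camera_matrix': array([[368.1139648 ,   0.        , 317.80093664],
       [  0.        , 368.1139648 , 202.45721198],
       [  0.        ,   0.        ,   1.        ]]), 'k1': 0.006979167720974716, 'eye': array([ 0.41900588, -0.41686811,  0.69289099]), 'orientation': array([ 0.68042789,  0.00088947, -0.22681436])} {'time': 0.0, 'joint_positions': array([-1.35308346e+00,  8.79740169e-02,  1.37222084e+00,  2.29623840e-05,
        1.68359831e+00, -1.03088237e-01]), 'qvel': array([-0.00059922,  0.00149292,  0.00088703, -0.00094163, -0.00017567,
       -0.00112251]), 'joint_torque': array([-1.28600463e-03, -3.40184104e+01, -3.02425361e+01,  7.17769540e-02,
        3.31185828e-02, -1.60821328e-04]), 'tool_pos': array([ 0.17331207, -0.52136059,  0.1813108 ]), 'ee_rot': array([-3.13940618e+00, -2.49145546e-04,  3.20803390e-01]), 'wrist_force': array([-0.55991978, -0.33891918, -0.50575748]), 'wrist_torque': array([ 0.03306463, -0.01696983,  0.0201307 ]), 'width': 0.09420947990247755}
```

View pics/top0.png

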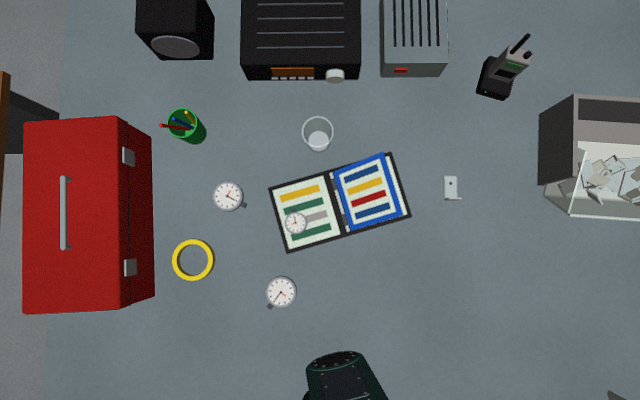

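View pics/side0.png

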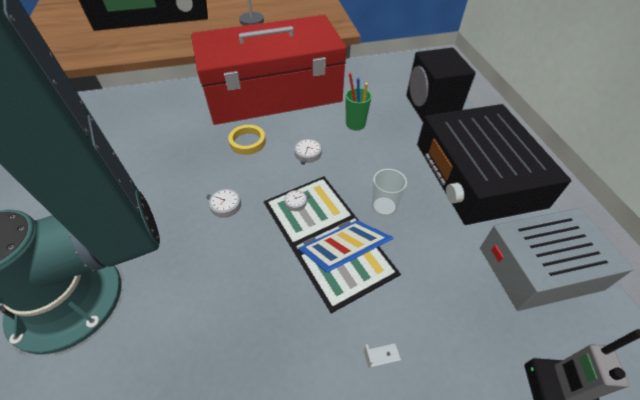

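The pictures show three stopwatches in the top view. They are at (296,223) on the board's +y page, and at (228,196) and (281,291) on the cabinet top. The one on the page looks smallest and fits the description, so I'll check that in a crop along with the sizes.

```bash
python3 - <<'E'
from h import *
im=cv2.imread('pics/top0.png')
cr=im[130:315,190:430]; cv2.imwrite('pics/crop0.png',cv2.resize(cr,None,fx=3.3,fy=3.2,interpolation=cv2.INTER_CUBIC))
hsv=cv2.cvtColor(im,cv2.COLOR_BGR2HSV)
# board outline: black + everything inside
m=(hsv[...,2]<60).astype('u1')*255
w=np.zeros_like(m); w[140:262,258:422]=m[140:262,258:422]
pts=cv2.findNonZero(w); r=cv2.minAreaRect(pts); bx=cv2.boxPoints(r)
P=np.array([onz('top',u,v,.008) for u,v in bx]); print('board px',bx.round(1).tolist()); print(P.round(4), [np.linalg.norm(P[i]-P[i-1]).round(4) for i in range(4)])
for n,u,v in(('sw',296,223),('A',228,196),('B',281,291)):
    z=.024 if n=='sw' else .016
    print(n,onz('top',u,v,z).round(3))
c=P.mean(0);print('c',c.round(4))
for n,u,v,z in(('tumbler',319,141,0),('bracket',450,188,.004),('tape',193,260,.012),('cup',187,126,.05)): print(n,onz('top',u,v,z).round(3))
b=((hsv[...,0]>100)&(hsv[...,0]<125)&(hsv[...,1]>150)&(hsv[...,2]>90)).astype('u1'); w=np.zeros_like(b); w[140:262,258:422]=b[140:262,258:422]
print('leaf',cv2.boxPoints(cv2.minAreaRect(cv2.findNonZero(w))))
E
```

```text
board px [[266.8999938964844, 187.89999389648438], [391.79998779296875, 151.0], [411.20001220703125, 216.39999389648438], [286.29998779296875, 253.3000030517578]]
[[ 0.5762  0.2061  0.008 ]
 [ 0.6673 -0.1027  0.008 ]
 [ 0.5051 -0.147   0.008 ]
 [ 0.4159  0.1572  0.008 ]] [np.float64(0.1677), np.float64(0.322), np.float64(0.1682), np.float64(0.317)]
sw [0.489 0.133 0.024]
A [0.555 0.3   0.016]
B [0.327 0.168 0.016]
c [0.5411 0.0284 0.008 ]
tumbler [0.695 0.078 0.   ]
bracket [ 0.575 -0.244  0.004]
tape [0.4   0.384 0.012]
cup [0.722 0.395 0.05 ]
leaf [[330.91776 167.33131]
 [382.9033  151.41737]
 [402.38156 215.04646]
 [350.39603 230.9604 ]]
```

View pics/crop0.png

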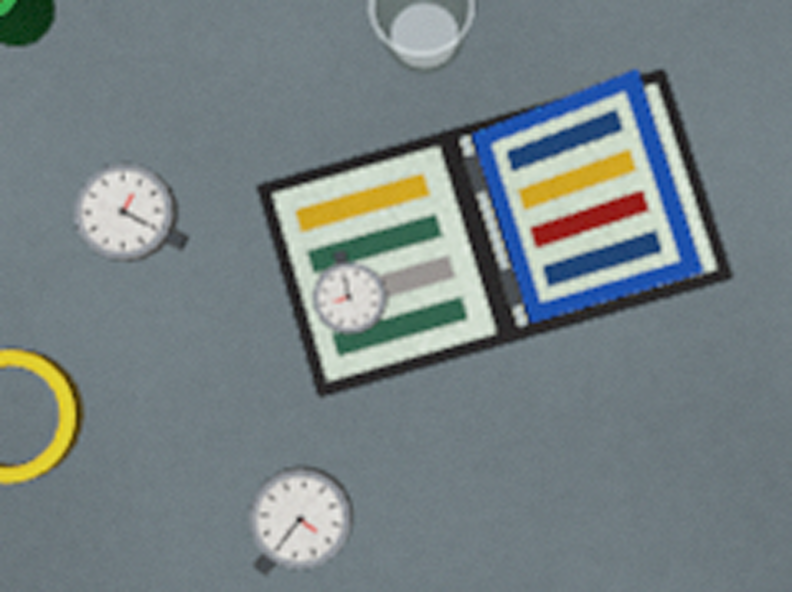

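The crop confirms it. The watch at (347,297) in the crop, which is (296,223) in the full picture, measures about 53 mm; the other two are about 73 mm. Its crown points along the board's +x. The board measures 168 x 320 mm, which matches. Next I plan the approach and estimate the leaf angle.

```bash
cat >> h.py <<'E'
C=np.array([.5411,.0284,0]); YAW=np.arctan2(.3055,-.0902)-np.pi/2
EX=np.array([np.cos(YAW),np.sin(YAW),0]); EY=np.array([-EX[1],EX[0],0])
def B(x,y,z): return C+x*EX+y*EY+np.array([0,0,z])
def inB(p): d=np.array(p)-C; return np.array([d@EX,d@EY,d[2]])
Rdown=Ro.from_euler('xyz',[np.pi,0,YAW+np.pi/2])
def plan(wps):
    o=get_obs(); p=o['tool_pos']; R=Ro.from_euler('xyz',o['ee_rot']); out=[]
    print('at board',inB(p).round(4),'F',o['wrist_force'].round(1))
    for q,R2,n in wps:
        rv=(R.inv()*R2).as_rotvec(); dp=(q-p)/n
        for i in range(n):
            out.append(np.r_[R.inv().apply(dp)*100,rv/n]); R=R*Ro.from_rotvec(rv/n)
        p,R=q,R2
    for i in range(0,len(out),5): print('; '.join(' '.join(f'{v:.2f}' if k<3 else f'{v:.3f}' for k,v in enumerate(r)) for r in out[i:i+5]))
E
python3 - <<'E'
from h import *
print('yaw',YAW,'sw board',inB([.489,.133,.016]),'tumbler',inB([.695,.078,0]))
for n in(.45,.55,.65,.75,.85):
    print(n,[np.round(proj(c,B(x,-.15*np.cos(n),.013+.15*np.sin(n))),0) for c in('top','side') for x in(-.075,.075)])
plan([(B(-.02,.05,.2),Rdown,18),(B(-.02,.05,.03),Rdown,5)])
E
```

```text
yaw 0.287096706639147 sw board [-0.02034808  0.11507183  0.016     ] tumbler [0.16164606 0.00399017 0.        ]
0.45 [array([406., 214.]), array([387., 151.]), array([329., 284.]), array([395., 249.])]
0.55 [array([405., 214.]), array([385., 151.]), array([327., 277.]), array([394., 243.])]
0.65 [array([402., 215.]), array([382., 151.]), array([325., 270.]), array([393., 236.])]
0.75 [array([399., 216.]), array([378., 151.]), array([322., 263.]), array([390., 229.])]
0.85 [array([395., 217.]), array([374., 152.]), array([319., 255.]), array([388., 222.])]
at board [-0.5084 -0.4232  0.1815] F [ 0.6  0.3 -0.2]
2.80 -2.54 -0.10 -0.000 -0.000 -0.085; 3.01 -2.29 -0.10 -0.000 -0.000 -0.085; 3.19 -2.02 -0.10 -0.000 -0.000 -0.085; 3.35 -1.74 -0.10 -0.000 -0.000 -0.085; 3.49 -1.45 -0.10 -0.000 -0.000 -0.085
3.60 -1.15 -0.10 -0.000 -0.000 -0.085; 3.68 -0.84 -0.10 -0.000 -0.000 -0.085; 3.74 -0.52 -0.10 -0.000 -0.000 -0.085; 3.77 -0.20 -0.10 -0.000 -0.000 -0.085; 3.78 0.12 -0.10 -0.000 -0.000 -0.085
3.75 0.45 -0.10 -0.000 -0.000 -0.085; 3.70 0.76 -0.10 -0.000 -0.000 -0.085; 3.62 1.08 -0.10 -0.000 -0.000 -0.085; 3.52 1.38 -0.10 -0.000 -0.000 -0.085; 3.39 1.68 -0.10 -0.000 -0.000 -0.085
3.23 1.96 -0.10 -0.000 -0.000 -0.085; 3.05 2.23 -0.10 -0.000 -0.000 -0.085; 2.85 2.48 -0.10 -0.000 -0.000 -0.085; 0.00 -0.00 3.40 0.000 0.000 0.000; 0.00 -0.00 3.40 0.000 0.000 0.000
0.00 -0.00 3.40 0.000 0.000 0.000; 0.00 -0.00 3.40 0.000 0.000 0.000; 0.00 -0.00 3.40 0.000 0.000 0.000
```

>>> {"op": "step_arm", "data": {"increments": "2.8 -2.5 -0.1 0 0 -0.085; 3.0 -2.3 -0.1 0 0 -0.085; 3.2 -2.0 -0.1 0 0 -0.085; 3.3 -1.7 -0.1 0 0 -0.085; 3.5 -1.5 -0.1 0 0 -0.085", "claw": 0.36}}

```text
time: 0.6
tool_pos: [0.2666, -0.3566, 0.1869]
ee_rot: [-3.141, -0.0, 0.749]
wrist_force: [-0.4, -0.5, -0.1]
width: 0.0575
```

>>> {"op": "step_arm", "data": {"increments": "3.6 -1.2 -0.1 0 0 -0.085; 3.7 -0.8 -0.1 0 0 -0.085; 3.7 -0.5 -0.1 0 0 -0.085; 3.8 -0.2 -0.1 0 0 -0.085; 3.8 0.1 -0.1 0 0 -0.085"}}

```text
time: 1.1
tool_pos: [0.3598, -0.192, 0.1921]
ee_rot: [-3.141, -0.0, 1.174]
wrist_force: [0.9, 0.1, 0.3]
width: 0.0301
```

>>> {"op": "step_arm", "data": {"increments": "3.8 0.4 -0.1 0 0 -0.085; 3.7 0.8 -0.1 0 0 -0.085; 3.6 1.1 -0.1 0 0 -0.085; 3.5 1.4 -0.1 0 0 -0.085; 3.4 1.7 -0.1 0 0 -0.085"}}

```text
time: 1.6
tool_pos: [0.4542, -0.0278, 0.1971]
ee_rot: [-3.141, 0.0, 1.599]
wrist_force: [0.4, -0.8, 0.5]
width: 0.0299
```

>>> {"op": "step_arm", "data": {"increments": "3.2 2.0 -0.1 0 0 -0.085; 3.0 2.2 -0.1 0 0 -0.085; 2.8 2.5 -0.1 0 0 -0.085; 0 0 0 0 0 0; 0 0 0 0 0 0"}}

```text
time: 2.1
tool_pos: [0.5104, 0.068, 0.1996]
ee_rot: [-3.139, 0.0, 1.852]
wrist_force: [-0.7, -0.5, 0.1]
width: 0.0302
```

```bash
python3 - <<'E'
from h import *
o=get_obs();print(o['width'],o['joint_positions'],o['ee_rot'])
plan([(B(-.02,.055,.03),Rdown,5),(B(-.02,.055,.012),Rdown,2)])
E
```

```text
0.03015432731721267 [ 2.27441537e-02  7.90155284e-03  1.41967140e+00 -7.32461830e-04
  1.71600220e+00 -2.58120031e-01] [-3.13949082e+00  1.94897038e-04  1.85155545e+00]
at board [-0.0182  0.0466  0.1996] F [-0.7 -0.5  0.1]
0.17 -0.03 3.39 -0.000 0.000 -0.001; 0.17 -0.03 3.39 -0.000 0.000 -0.001; 0.17 -0.03 3.39 -0.000 0.000 -0.001; 0.17 -0.03 3.39 -0.000 0.000 -0.001; 0.17 -0.03 3.39 -0.000 0.000 -0.001
0.00 -0.00 0.90 0.000 0.000 0.000; 0.00 -0.00 0.90 0.000 0.000 0.000
```

>>> {"op": "step_arm", "data": {"increments": "0.2 0 3.4 0 0 0; 0.2 0 3.4 0 0 0; 0.2 0 3.4 0 0 0; 0.1 0 3.4 0 0 0; 0.1 0 3.0 0 0 0"}}

```text
time: 2.6
tool_pos: [0.5074, 0.0737, 0.0328]
ee_rot: [-3.14, 0.0, 1.848]
wrist_force: [-0.3, -0.8, 0.1]
width: 0.03
```

>>> {"op": "step_arm", "data": {"increments": "0 0 1.0 0 0 0; 0 0 0.9 0 0 0; 0 0 0.2 0 0 0; 0 0 0 0 0 0"}}

```text
time: 3.0
tool_pos: [0.5096, 0.075, 0.0147]
ee_rot: [3.14, 0.001, 1.85]
wrist_force: [-0.4, 0.9, -0.3]
width: 0.0298
```

```bash
python3 - <<'E'
from h import *
plan([(B(-.02,.1,.012),Rdown,3)])
im=shot('side','side1'); cv2.imwrite('pics/s1.png',cv2.resize(im[140:320,200:440],None,fx=3.3,fy=3.2))
E
```

```text
at board [-0.017   0.0536  0.0147] F [-0.4  0.9 -0.3]
1.54 -0.11 0.09 0.001 0.000 -0.003; 1.55 -0.11 0.09 0.001 0.000 -0.003; 1.55 -0.10 0.09 0.001 0.000 -0.003
```

View pics/s1.png

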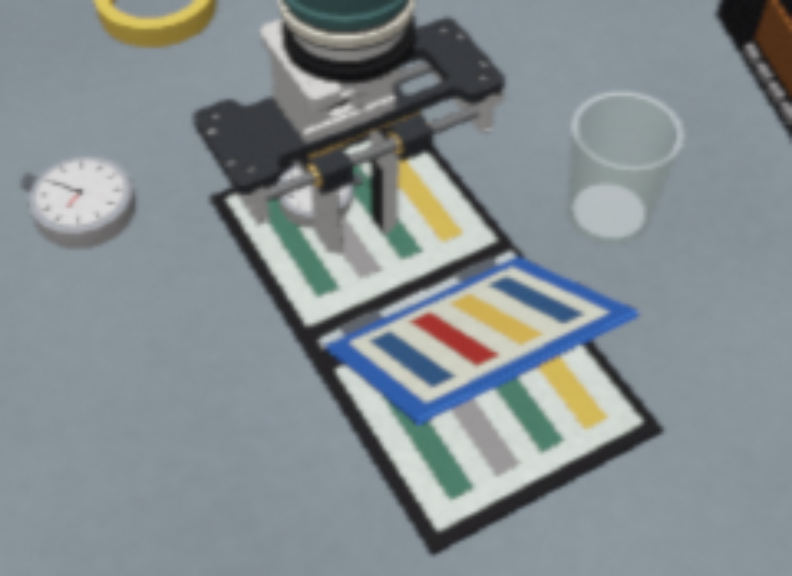

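```bash
python3 - <<'E'
from h import *
print(inB(onz('side',296,199,.024)),inB(onz('top',295.2,220.0,.024)), inB(onz('top',190+348/3.3,130+297/3.2,.024)))
print([inB(onz('side',200+u/3.3,140+v/3.2,.0147)) for u,v in((335,250),(390,232))])
E
```

```text
[-0.0171192   0.11367369  0.024     ] [-0.01306858  0.11461882  0.024     ] [-0.01974137  0.11591433  0.024     ]
[array([-0.02905862,  0.06397887,  0.0147    ]), array([0.0121678 , 0.05930501, 0.0147    ])]
```

>>> {"op": "step_arm", "data": {"increments": "1.0 -0.1 0.1 0 0 0; 1.0 -0.1 0.1 0 0 0; 0.8 0 0 0 0 0; 0.8 0 0 0 0 0; 0.8 0 0 0 0 0"}}

```text
time: 3.55
tool_pos: [0.4943, 0.1181, 0.0116]
ee_rot: [3.141, 0.0, 1.851]
wrist_force: [0.2, 0.0, 0.2]
width: 0.0301
```

>>> {"op": "step_arm", "data": {"increments": "0.8 0 0 0 0 0; 0.8 0 0 0 0 0; 0.8 0 0 0 0 0; 0.8 0 0 0 0 0; 0.8 0 0 0 0 0"}}

```text
time: 4.05
tool_pos: [0.4833, 0.1561, 0.0114]
ee_rot: [-3.141, 0.0, 1.851]
wrist_force: [-0.3, 0.2, 0.3]
width: 0.03
```

```bash
python3 - <<'E'
from h import *
plan([(B(-.02,.17,.012),Rdown,5)])
im=shot('top','top2'); jm=shot('side','side2')
cv2.imwrite('pics/s2.png',np.hstack([cv2.resize(im[150:290,200:350],None,fx=2.6,fy=2.8),cv2.resize(jm[130:270,230:380],None,fx=2.6,fy=2.8)]))
E
```

```text
at board [-0.0193  0.1389  0.0114] F [-0.3  0.2  0.3]
0.62 -0.02 -0.01 -0.000 0.000 -0.001; 0.62 -0.02 -0.01 -0.000 0.000 -0.001; 0.62 -0.02 -0.01 -0.000 0.000 -0.001; 0.62 -0.02 -0.01 -0.000 0.000 -0.001; 0.62 -0.02 -0.01 -0.000 0.000 -0.001
```

View pics/s2.png

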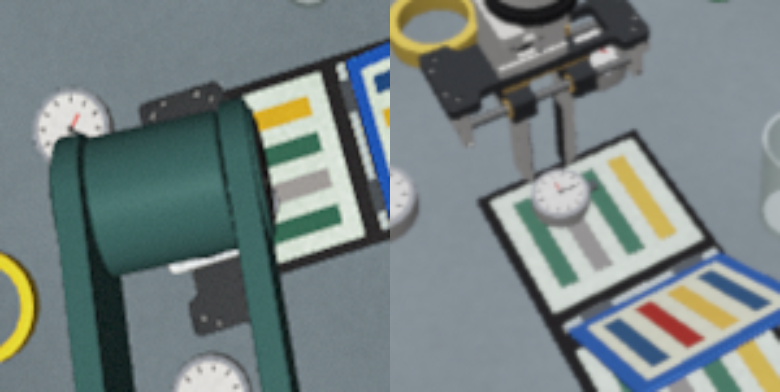

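```bash
python3 - <<'E'
from h import *
o=get_obs();p=o['tool_pos'];print(p,o['ee_rot'],o['width'])
f=lambda q:np.round([(q[0]-230)*2.6+390,(q[1]-130)*2.8]).tolist()
for s in(-.015,-.027,.015,.027):
    for h in(0,.015,.03): print(s,h,f(proj('side',p+s*EX+[0,0,h])))
print('watch0',f(proj('side',B(-.018,.115,.024))),'watch at contact',f(proj('side',B(-.018,.17,.02))))
print(tri(ray('top',295.5,222.5),ray('side',296,199)))
a,b=cv2.imread('pics/side0.png'),cv2.imread('pics/side2.png')
d=np.hstack([cv2.resize(a[160:260,250:350],None,fx=4,fy=5),cv2.resize(b[160:260,250:350],None,fx=4,fy=5)]);cv2.imwrite('pics/d.png',d)
E
```

```text
[0.48320218 0.15644181 0.01144429] [-3.14157576e+00 -1.76394198e-04  1.85199680e+00] 0.02991827898749421
-0.015 0 [533.0, 190.0]
-0.015 0.015 [532.0, 179.0]
-0.015 0.03 [531.0, 167.0]
-0.027 0 [521.0, 195.0]
-0.027 0.015 [520.0, 184.0]
-0.027 0.03 [519.0, 173.0]
0.015 0 [562.0, 177.0]
0.015 0.015 [561.0, 166.0]
0.015 0.03 [560.0, 154.0]
0.027 0 [573.0, 172.0]
0.027 0.015 [573.0, 161.0]
0.027 0.03 [572.0, 149.0]
watch0 [560.0, 193.0] watch at contact [533.0, 153.0]
(array([0.49140299, 0.13387557, 0.02251791]), np.float64(0.002508486351480801))
```

View pics/d.png

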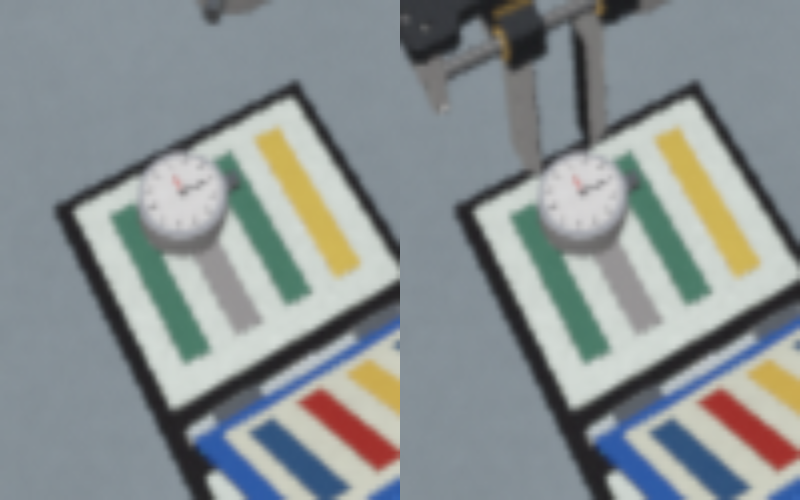

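The watch hasn't moved; it is still at side pixel (296,198). The fingertips show about 11 mm higher in the picture than the reported TCP, so they skimmed over the dial. I'll back off over the page and find its height by touch.

>>> {"op": "step_arm", "data": {"increments": "0 0 -2 0 0 0; -3 0 -1 0 0 0; -3 0 0 0 0 0; -2.5 0 0 0 0 0; 0 0 2 0 0 0"}}

```text
time: 4.65
tool_pos: [0.5108, 0.071, 0.0245]
ee_rot: [3.134, 0.003, 1.847]
wrist_force: [0.2, 0.2, -0.7]
width: 0.0299
```

>>> {"op": "step_arm", "data": {"increments": "0 0 0.8 0 0 0; 0 0 0.2 0 0 0; 0 0 0.2 0 0 0; 0 0 0 0 0 0; 0 0 0 0 0 0"}}

```text
time: 5.15
tool_pos: [0.5074, 0.0742, 0.0101]
ee_rot: [3.141, 0.0, 1.852]
wrist_force: [-0.7, -0.7, -0.3]
width: 0.0302
```

>>> {"op": "step_arm", "data": {"increments": "0 0 0.2 0 0 0; 0 0 0 0 0 0"}}

```text
time: 5.35
tool_pos: [0.507, 0.074, 0.0075]
ee_rot: [3.141, 0.0, 1.851]
wrist_force: [0.2, -0.8, -0.7]
width: 0.03
```

>>> {"op": "step_arm", "data": {"increments": "0 0 0.2 0 0 0; 0 0 0 0 0 0"}}

```text
time: 5.55
tool_pos: [0.5068, 0.0738, 0.0052]
ee_rot: [-3.141, 0.0, 1.851]
wrist_force: [-0.4, 0.1, 0.5]
width: 0.03
```

>>> {"op": "step_arm", "data": {"increments": "0 0 0.2 0 0 0; 0 0 0 0 0 0"}}

```text
time: 5.75
tool_pos: [0.5068, 0.0738, 0.0031]
ee_rot: [-3.141, 0.0, 1.851]
wrist_force: [-1.3, -0.2, 0.1]
width: 0.03
```

>>> {"op": "step_arm", "data": {"increments": "0 0 0.2 0 0 0; 0 0 0 0 0 0"}}

```text
time: 5.95
tool_pos: [0.5068, 0.0738, 0.0011]
ee_rot: [-3.141, -0.0, 1.851]
wrist_force: [-0.4, -0.1, -0.4]
width: 0.03
```

>>> {"op": "step_arm", "data": {"increments": "0 0 0.15 0 0 0; 0 0 0 0 0 0"}}

```text
time: 6.15
tool_pos: [0.5068, 0.0738, -0.0003]
ee_rot: [-3.141, -0.0, 1.851]
wrist_force: [-1.3, -0.2, -0.4]
width: 0.0301
```

>>> {"op": "step_arm", "data": {"increments": "0 0 0.15 0 0 0; 0 0 0 0 0 0"}}

```text
time: 6.35
tool_pos: [0.5068, 0.0738, -0.0018]
ee_rot: [-3.141, -0.0, 1.851]
wrist_force: [0.1, -0.2, -0.4]
width: 0.0299
```

>>> {"op": "step_arm", "data": {"increments": "1.0 0 0 0 0 0; 1.0 0 0 0 0 0; 0.8 0 0 0 0 0; 0.8 0 0 0 0 0; 0.8 0 0 0 0 0"}}

```text
time: 6.85
tool_pos: [0.4946, 0.1169, -0.0015]
ee_rot: [3.141, 0.0, 1.851]
wrist_force: [-0.2, 0.8, 0.1]
width: 0.03
```

>>> {"op": "step_arm", "data": {"increments": "0.8 0 0 0 0 0; 0.8 0 0 0 0 0; 0.8 0 0 0 0 0; 0 0 0 0 0 0"}}

```text
time: 7.25
tool_pos: [0.4878, 0.1402, -0.0016]
ee_rot: [-3.142, -0.0, 1.852]
wrist_force: [-0.4, 0.1, 0.3]
width: 0.0301
```

```bash
python3 - <<'E'
from h import *
plan([(B(-.02,.17,0),Rdown,5)])
b=shot('side','side3');cv2.imwrite('pics/d3.png',cv2.resize(b[140:260,220:350],None,fx=5,fy=5))
E
```

```text
at board [-0.0194  0.1223 -0.0016] F [-0.4  0.1  0.3]
0.95 -0.02 -0.03 -0.000 -0.000 -0.001; 0.95 -0.02 -0.03 -0.000 -0.000 -0.001; 0.95 -0.01 -0.03 -0.000 -0.000 -0.001; 0.95 -0.01 -0.03 -0.000 -0.000 -0.001; 0.95 -0.01 -0.03 -0.000 -0.000 -0.001
```

View pics/d3.png

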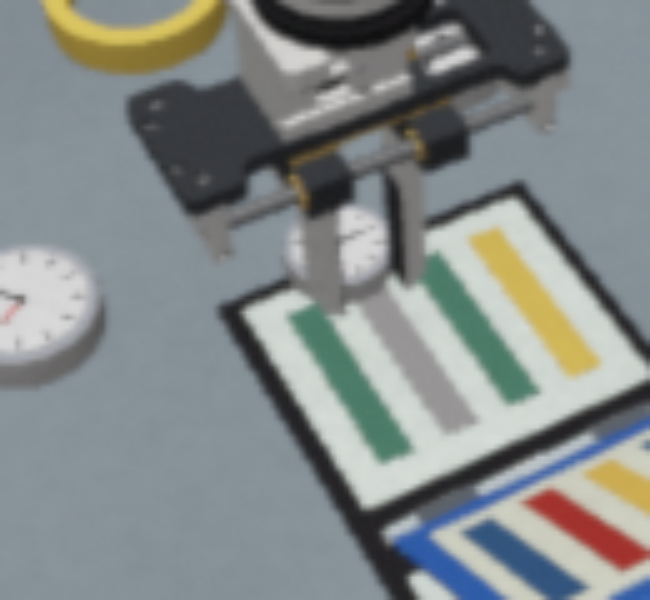

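The watch is now moving with the fingers and overhangs the board edge. I'll keep pushing.

>>> {"op": "step_arm", "data": {"increments": "0.8 0 0 0 0 0; 0.8 0 0 0 0 0; 0.8 0 0 0 0 0; 0.8 0 0 0 0 0; 0.8 0 0 0 0 0"}}

```text
time: 7.8
tool_pos: [0.4768, 0.1784, -0.0016]
ee_rot: [-3.141, -0.0, 1.851]
wrist_force: [-0.2, 0.2, 0.3]
width: 0.0299
```

>>> {"op": "step_arm", "data": {"increments": "0.8 0 0 0 0 0; 0.6 0 0 0 0 0; 0.4 0 0 0 0 0; 0 0 0 0 0 0"}}

```text
time: 8.2
tool_pos: [0.472, 0.1954, -0.0016]
ee_rot: [-3.142, 0.0, 1.852]
wrist_force: [-0.5, -0.1, 0.2]
width: 0.0298
```

>>> {"op": "step_arm", "data": {"increments": "-2 0 -1 0 0 0; -2 0 -3 0 0 0; -4 0 -4 0 0 0; -4 0 -4 0 0 0; -4 0 -3 0 0 0", "claw": 1}}

```text
time: 8.7
tool_pos: [0.5144, 0.049, 0.1415]
ee_rot: [3.14, 0.001, 1.852]
wrist_force: [1.0, 0.4, -0.4]
width: 0.0004
```

```bash
python3 - <<'E'
from h import *
plan([(B(0,.03,.2),Rdown,1)])
b=shot('side','side4');a=shot('top','top4');cv2.imwrite('pics/d4.png',np.hstack([cv2.resize(b[120:260,220:350],None,fx=3,fy=3.5),cv2.resize(a[150:290,210:340],None,fx=3,fy=3.5)]))
E
```

```text
at board [-0.0198  0.0273  0.1415] F [ 1.   0.4 -0.4]
0.28 1.99 -5.85 0.002 0.001 -0.006
```

View pics/d4.png

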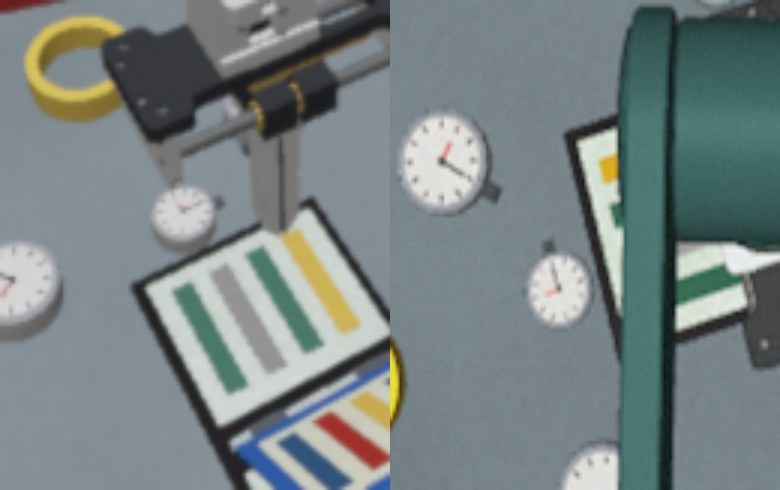

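```bash
python3 - <<'E'
from h import *
p,e=tri(ray('top',266.3,232.6),ray('side',281,180.6)); print(p,e,inB(p))
print(inB(onz('top',266.3,232.6,.016)),inB(onz('side',281,180.6,.016)))
# leaf angle by side edge pixels: free edge corner pixels
a=cv2.imread('pics/side4.png');h=cv2.cvtColor(a,cv2.COLOR_BGR2HSV)
m=((h[...,0]>100)&(h[...,0]<125)&(h[...,1]>150)&(h[...,2]>90)).astype('u1'); m[:,:280]=0;m[:,410:]=0;m[:210]=0
c=max(cv2.findContours(m,0,2)[0],key=cv2.contourArea); print(cv2.approxPolyDP(c,4,True)[:,0])
Z=-.0115 # tool z bias
plan([(B(0,.03,.24),Rdown,3),(B(0,-.19,.24),Rdown,6),(B(0,-.19,.07+Z),Rdown,5)])
E
```

```text
[0.46709128 0.20503609 0.01692341] 0.0021584313055256856 [-0.02096169  0.19036335  0.01692341]
[-0.0219189   0.19087202  0.016     ] [-0.01964566  0.19078157  0.016     ]
[[392 237]
 [357 220]
 [385 237]
 [327 266]
 [304 247]
 [316 240]
 [299 249]
 [327 272]]
at board [-0.0172  0.0231  0.1449] F [0.7 0.5 0.9]
0.22 0.60 -3.17 0.003 0.002 -0.004; 0.22 0.59 -3.17 0.003 0.002 -0.004; 0.23 0.58 -3.17 0.003 0.002 -0.004; -3.67 0.00 0.00 0.000 0.000 0.000; -3.67 0.00 0.00 0.000 0.000 0.000
-3.67 0.00 0.00 0.000 0.000 0.000; -3.67 0.00 0.00 0.000 0.000 0.000; -3.67 0.00 0.00 0.000 0.000 0.000; -3.67 0.00 0.00 0.000 0.000 0.000; 0.00 -0.00 3.63 0.000 0.000 0.000
0.00 -0.00 3.63 0.000 0.000 0.000; 0.00 -0.00 3.63 0.000 0.000 0.000; 0.00 -0.00 3.63 0.000 0.000 0.000; 0.00 -0.00 3.63 0.000 0.000 0.000
```

The watch is at board (-21, 190) mm with its top at about 16–17 mm, so it lies flat and off the board by about 3 mm. The reported finger height and y still don't agree with the picture. I'll touch down on the page to measure the bias, then nudge the watch a little further out.

>>> {"op": "step_arm", "data": {"increments": "2.5 0 4 0 0 0; 2.5 0 4 0 0 0; 2.5 0 4 0 0 0; 1.5 0 2 0 0 0; 0 0 0.5 0 0 0"}}

```text
time: 9.3
tool_pos: [0.4845, 0.1378, -0.0102]
ee_rot: [-3.133, -0.002, 1.854]
wrist_force: [0.3, -0.2, -0.7]
width: 0.0004
```

>>> {"op": "step_arm", "data": {"increments": "0 0 0.2 0 0 0; 0 0 0.2 0 0 0; 0 0 0 0 0 0"}}

```text
time: 9.6
tool_pos: [0.4904, 0.1361, -0.0084]
ee_rot: [3.139, 0.001, 1.85]
wrist_force: [-0.7, -0.1, 0.2]
width: 0.0006
```

>>> {"op": "step_arm", "data": {"increments": "0 0 0.2 0 0 0; 0 0 0 0 0 0"}}

```text
time: 9.8
tool_pos: [0.4896, 0.1362, -0.0112]
ee_rot: [3.14, 0.0, 1.85]
wrist_force: [-0.9, 0.1, -0.8]
width: 0.0004
```

>>> {"op": "step_arm", "data": {"increments": "0 0 0.2 0 0 0; 0 0 0 0 0 0"}}

```text
time: 10.0
tool_pos: [0.4889, 0.1364, -0.0139]
ee_rot: [-3.141, 0.0, 1.851]
wrist_force: [0.1, -0.9, 1.2]
width: 0.0006
```

>>> {"op": "step_arm", "data": {"increments": "0 0 0.2 0 0 0; 0 0 0 0 0 0"}}

```text
time: 10.2
tool_pos: [0.4892, 0.1365, -0.0147]
ee_rot: [3.141, 0.0, 1.851]
wrist_force: [-2.2, -0.3, 5.6]
width: 0.0003
```

Contact comes at reported z = -14 mm where the page is at +8 mm, so the height bias is about 22 mm. A picture here gives the lateral bias.

```bash
python3 - <<'E'
from h import *
o=get_obs();print(inB(o['tool_pos']),o['wrist_force'].round(1)); p=o['tool_pos'].copy(); p[2]=.008
q=proj('side',p); print(q,((q[0]-220)*5,(q[1]-130)*5))
b=shot('side','side5');cv2.imwrite('pics/d5.png',cv2.resize(b[130:250,220:350],None,fx=5,fy=5))
E
```

```text
[-0.01915812  0.11842119 -0.01472538] [-2.2 -0.3  5.6]
(np.float64(294.6462953670845), np.float64(202.24415615503966)) (np.float64(373.2314768354226), np.float64(361.2207807751983))
```

View pics/d5.png

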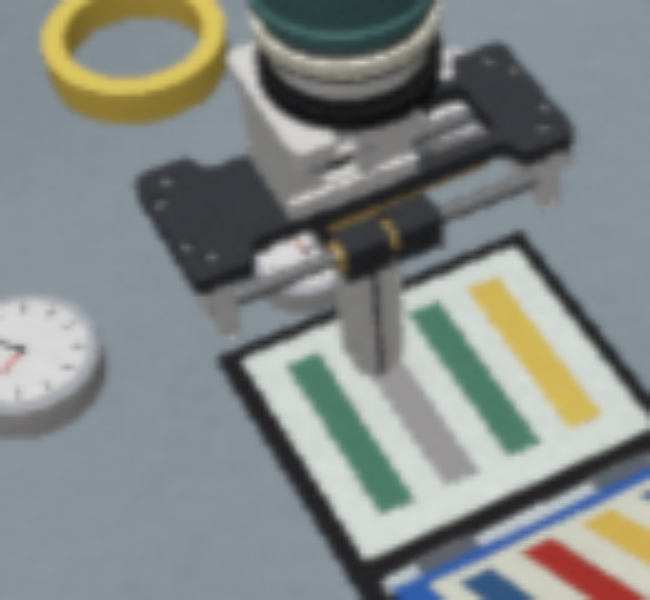

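The fingertip bottom is at (380,372) in the crop against a prediction of about (373,361) for its centre. So there is no lateral bias, only the 22 mm in height. Now the nudge, with the tip really about 11 mm up.

>>> {"op": "step_arm", "data": {"increments": "0 0 -0.4 0 0 0; 1.0 0 0 0 0 0; 1.0 0 0 0 0 0; 1.0 0 0 0 0 0; 0.5 0 0 0 0 0"}}

```text
time: 10.75
tool_pos: [0.4786, 0.1715, -0.0121]
ee_rot: [-3.141, -0.0, 1.852]
wrist_force: [-0.2, -0.8, -0.4]
width: 0.0004
```

>>> {"op": "step_arm", "data": {"increments": "0.4 0 0 0 0 0; 0.4 0 0 0 0 0; 0.3 0 0 0 0 0; 0 0 0 0 0 0; -1 0 0 0 0 0"}}

```text
time: 11.25
tool_pos: [0.4789, 0.1715, -0.0118]
ee_rot: [3.142, -0.0, 1.852]
wrist_force: [-0.1, -0.1, -0.4]
width: 0.0002
```

>>> {"op": "step_arm", "data": {"increments": "-2 -0.5 -3 0 0 0; -2 -0.5 -4 0 0 0; -3 -0.5 -5 0 0 0; -4 0 -5 0 0 0; -4 0 -4 0 0 0"}}

```text
time: 11.75
tool_pos: [0.5021, 0.0385, 0.1779]
ee_rot: [3.139, 0.001, 1.851]
wrist_force: [0.8, -0.1, -0.2]
width: 0.0004
```

```bash
python3 - <<'E'
from h import *
Z=-.022
plan([(B(0,-.05,.25+Z),Rdown,3),(B(0,-.19,.22+Z),Rdown,4),(B(0,-.19,.065+Z),Rdown,5)])
a=shot('top','top6');g=cv2.cvtColor(a,cv2.COLOR_BGR2HSV)
m=((g[...,1]<40)&(g[...,2]>150)).astype('u1'); w=np.zeros_like(m); w[205:262,235:300]=m[205:262,235:300]
for c in cv2.findContours(w,0,2)[0]:
    if cv2.contourArea(c)>50: (u,v),r=cv2.minEnclosingCircle(c); print(u,v,r,inB(onz('top',u,v,.016)))
E
```

```text
at board [-0.0345  0.0207  0.1779] F [ 0.8 -0.1 -0.2]
-2.35 1.17 -1.67 0.001 0.000 -0.002; -2.35 1.16 -1.67 0.001 0.000 -0.002; -2.36 1.16 -1.67 0.001 0.000 -0.002; -3.50 -0.00 0.75 0.000 0.000 0.000; -3.50 -0.00 0.75 0.000 0.000 0.000
-3.50 -0.00 0.75 0.000 0.000 0.000; -3.50 -0.00 0.75 0.000 0.000 0.000; 0.00 -0.00 3.10 0.000 0.000 0.000; 0.00 -0.00 3.10 0.000 0.000 0.000; 0.00 -0.00 3.10 0.000 0.000 0.000
0.00 -0.00 3.10 0.000 0.000 0.000; 0.00 -0.00 3.10 0.000 0.000 0.000
261.80645751953125 233.6774139404297 10.805388450622559 [-0.02132568  0.20205739  0.016     ]
283.0 226.0 21.840429306030273 [-0.01808575  0.14757582  0.016     ]
```

The watch is now at (262,234), which is board y = 202 mm, clear of the board by 15 mm. Now to the leaf: move over, then down outside its free edge.

>>> {"op": "step_arm", "data": {"increments": "-2.3 1.2 -2.2 0 0 0; -2.3 1.2 -2.2 0 0 0; -2.4 1.1 -2.2 0 0 0; -3.5 0 0 0 0 0; -3.5 0 0 0 0 0"}}

```text
time: 12.3
tool_pos: [0.575, -0.0866, 0.2422]
ee_rot: [3.14, 0.001, 1.851]
wrist_force: [-1.0, 0.4, -0.5]
width: 0.0003
```

>>> {"op": "step_arm", "data": {"increments": "-3.5 0 1.0 0 0 0; -3.5 0 1.0 0 0 0; 0 0 3.5 0 0 0; 0 0 3.5 0 0 0; 0 0 0 0 0 0"}}

```text
time: 12.8
tool_pos: [0.5895, -0.152, 0.1441]
ee_rot: [-3.131, -0.007, 1.849]
wrist_force: [-0.3, -0.1, -1.6]
width: 0.0006
```

```bash
cat >> h.py <<'E'
Z=-.022
def tip(th,r=.13):
    if th<np.pi/2: y=-.15*np.cos(th)-.0025*np.sin(th)-.008; z=.013+.15*np.sin(th)-.02
    else: y=-r*np.cos(th)-.0025*np.sin(th)-.008; z=.013+r*np.sin(th)-.0025*np.cos(th)
    return B(0,y,z+Z)
E
python3 - <<'E'
from h import *
plan([(B(0,-.16,.085+Z),Rdown,5),(tip(.65),Rdown,2)]+[(tip(t),Rdown,1) for t in np.arange(.75,1.6,.1)])
E
```

```text
at board [-0.0046 -0.1867  0.1441] F [-0.3 -0.1 -1.6]
0.52 0.11 1.63 -0.002 -0.001 -0.002; 0.52 0.10 1.62 -0.002 -0.001 -0.002; 0.53 0.10 1.62 -0.002 -0.001 -0.002; 0.53 0.10 1.62 -0.002 -0.001 -0.002; 0.53 0.10 1.62 -0.002 -0.001 -0.002
1.55 -0.00 0.06 0.000 0.000 0.000; 1.55 -0.00 0.06 0.000 0.000 0.000; 0.95 0.00 -1.15 0.000 0.000 0.000; 1.06 -0.00 -1.04 0.000 0.000 0.000; 1.16 0.00 -0.93 0.000 0.000 0.000
1.25 -0.00 -0.81 0.000 0.000 0.000; 1.32 -0.00 -0.68 0.000 0.000 0.000; 1.39 0.00 -0.54 0.000 0.000 0.000; 1.44 0.00 -0.40 0.000 0.000 0.000; 1.47 -0.00 -0.25 0.000 0.000 0.000
1.49 0.00 -0.11 0.000 0.000 0.000
```

>>> {"op": "step_arm", "data": {"increments": "0 0.1 1.6 0 0 0; 0.6 0.1 1.6 0 0 0; 0.6 0.1 1.6 0 0 0; 0.7 0.1 1.6 0 0 0; 0.7 0.1 1.6 0 0 0"}}

```text
time: 13.3
tool_pos: [0.5922, -0.1261, 0.0731]
ee_rot: [3.139, 0.002, 1.851]
wrist_force: [-0.6, -0.4, -0.1]
width: 0.0004
```

```bash
python3 - <<'E'
from h import *
plan([(tip(.6),Rdown,2)]+[(tip(t),Rdown,1) for t in np.arange(.7,1.6,.1)])
E
```

```text
at board [ 0.0053 -0.1626  0.0731] F [-0.6 -0.4 -0.1]
1.47 -0.28 0.87 0.001 0.001 -0.004; 1.47 -0.27 0.87 0.001 0.001 -0.004; 0.89 0.00 -1.19 0.000 0.000 0.000; 1.00 -0.00 -1.10 0.000 0.000 0.000; 1.11 0.00 -0.99 0.000 0.000 0.000
1.21 -0.00 -0.87 0.000 0.000 0.000; 1.29 -0.00 -0.75 0.000 0.000 0.000; 1.36 -0.00 -0.61 0.000 0.000 0.000; 1.42 0.00 -0.47 0.000 0.000 0.000; 1.46 -0.00 -0.33 0.000 0.000 0.000
1.49 0.00 -0.18 0.000 0.000 0.000
```

>>> {"op": "step_arm", "data": {"increments": "1.5 -0.3 0.7 0 0 0; 1.4 -0.2 0.7 0 0 0; 0.9 0 -1.2 0 0 0; 1.0 0 -1.1 0 0 0; 1.1 0 -1.0 0 0 0"}}

```text
time: 13.8
tool_pos: [0.5703, -0.0701, 0.0924]
ee_rot: [3.14, 0.001, 1.851]
wrist_force: [0.2, -1.9, -0.5]
width: 0.0001
```

>>> {"op": "step_arm", "data": {"increments": "1.2 0 -0.9 0 0 0; 1.3 0 -0.8 0 0 0; 0 0 0 0 0 0"}}

```text
time: 14.1
tool_pos: [0.5637, -0.0441, 0.1094]
ee_rot: [3.138, -0.0, 1.853]
wrist_force: [-0.2, 0.0, -0.6]
width: 0.0006
```

```bash
python3 - <<'E'
from h import *
plan([(tip(t),Rdown,1) for t in np.arange(1.2,1.6,.1)])
b=shot('side','side7');cv2.imwrite('pics/d7.png',cv2.resize(b[100:320,240:440],None,fx=3,fy=2.7))
E
```

```text
at board [ 0.0011 -0.076   0.1094] F [-0.2  0.  -0.6]
1.13 -0.12 -0.14 0.003 0.000 -0.005; 1.42 0.00 -0.47 0.000 0.000 0.000; 1.46 -0.00 -0.33 0.000 0.000 0.000; 1.49 0.00 -0.18 0.000 0.000 0.000; 1.44 0.00 -0.04 0.000 0.000 0.000
```

View pics/d7.png

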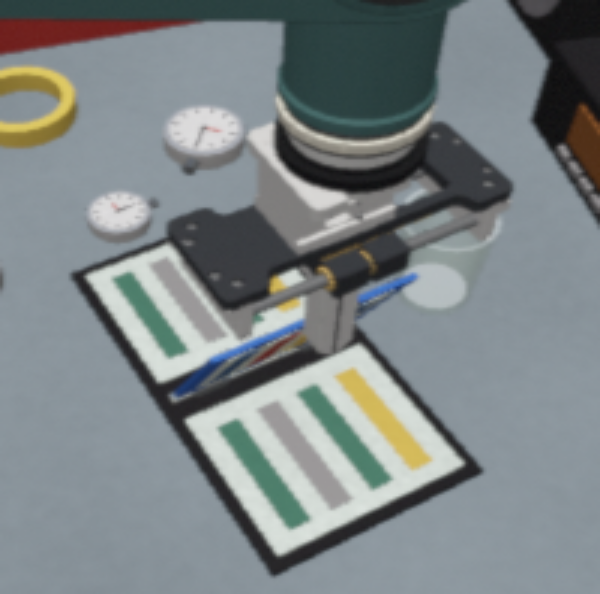

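The finger is turning the leaf, which is now at about 1.1 rad. The watch lies flat and face up off the board, at (120,214) in the crop. I'll go on over the top.

>>> {"op": "step_arm", "data": {"increments": "1.1 0 -0.2 0 0 0; 1.4 0 -0.5 0 0 0; 1.5 0 -0.3 0 0 0; 1.5 0 -0.2 0 0 0; 1.4 0 0 0 0 0"}}

```text
time: 14.65
tool_pos: [0.5436, 0.0216, 0.1196]
ee_rot: [3.141, -0.0, 1.851]
wrist_force: [0.3, -1.4, 1.4]
width: 0.0004
```

```bash
python3 - <<'E'
from h import *
plan([(tip(t),Rdown,1) for t in np.arange(1.7,3.15,.1)])
E
```

```text
at board [ 0.0005 -0.0072  0.1196] F [ 0.3 -1.4  1.4]
1.35 -0.06 -0.06 0.000 -0.000 -0.007; 1.28 0.00 0.21 0.000 0.000 0.000; 1.26 -0.00 0.33 0.000 0.000 0.000; 1.22 0.00 0.46 0.000 0.000 0.000; 1.16 0.00 0.58 0.000 0.000 0.000
1.10 -0.00 0.69 0.000 0.000 0.000; 1.03 0.00 0.80 0.000 0.000 0.000; 0.94 -0.00 0.90 0.000 0.000 0.000; 0.85 0.00 0.98 0.000 0.000 0.000; 0.75 -0.00 1.06 0.000 0.000 0.000
0.64 -0.00 1.13 0.000 0.000 0.000; 0.52 -0.00 1.19 0.000 0.000 0.000; 0.40 -0.00 1.24 0.000 0.000 0.000; 0.27 0.00 1.27 0.000 0.000 0.000; 0.14 -0.00 1.29 0.000 0.000 0.000
```

>>> {"op": "step_arm", "data": {"increments": "1.4 0 0 0 0 0; 1.3 0 0.2 0 0 0; 1.3 0 0.3 0 0 0; 1.2 0 0.5 0 0 0; 1.2 0 0.6 0 0 0"}}

```text
time: 15.15
tool_pos: [0.5259, 0.0827, 0.1029]
ee_rot: [-3.142, -0.0, 1.851]
wrist_force: [-0.4, -0.9, 0.7]
width: 0.0006
```

>>> {"op": "step_arm", "data": {"increments": "1.1 0 0.7 0 0 0; 1.0 0 0.8 0 0 0; 0.9 0 0.9 0 0 0; 0.8 0 1.0 0 0 0; 0.7 0 1.0 0 0 0"}}

```text
time: 15.65
tool_pos: [0.5137, 0.1255, 0.0583]
ee_rot: [-3.141, -0.0, 1.851]
wrist_force: [0.3, 0.7, 0.2]
width: 0.0002
```

```bash
python3 - <<'E'
from h import *
plan([(tip(t),Rdown,1) for t in np.arange(2.7,3.15,.1)]+[(B(0,.12,.0155+Z),Rdown,1)])
E
```

```text
at board [0.0012 0.1009 0.0583] F [0.3 0.7 0.2]
0.75 -0.12 0.95 -0.000 -0.000 -0.007; 0.52 -0.00 1.19 0.000 0.000 0.000; 0.40 -0.00 1.24 0.000 0.000 0.000; 0.27 0.00 1.27 0.000 0.000 0.000; 0.14 -0.00 1.29 0.000 0.000 0.000
-0.18 0.00 0.54 0.000 0.000 0.000
```

>>> {"op": "step_arm", "data": {"increments": "0.7 0 1.0 0 0 0; 0.5 0 1.2 0 0 0; 0.4 0 1.2 0 0 0; 0.3 0 1.2 0 0 0; 0.1 0 1.2 0 0 0"}}

```text
time: 16.15
tool_pos: [0.5082, 0.1442, 0.0001]
ee_rot: [-3.141, -0.0, 1.851]
wrist_force: [-0.4, 1.3, 0.7]
width: 0.0002
```

>>> {"op": "step_arm", "data": {"increments": "0 0 0.3 0 0 0; 0 0 0.2 0 0 0; 0 0 0 0 0 0"}}

```text
time: 16.45
tool_pos: [0.5086, 0.1438, -0.0037]
ee_rot: [3.141, 0.0, 1.85]
wrist_force: [0.3, -0.3, 0.4]
width: 0.0007
```

>>> {"op": "step_arm", "data": {"increments": "0 0 0.2 0 0 0; 0 0 0 0 0 0"}}

```text
time: 16.65
tool_pos: [0.5088, 0.144, -0.0054]
ee_rot: [3.141, 0.0, 1.851]
wrist_force: [0.2, 0.0, -0.2]
width: 0.0002
```

>>> {"op": "step_arm", "data": {"increments": "0 0 0.15 0 0 0; 0 0 0 0 0 0"}}

```text
time: 16.85
tool_pos: [0.5085, 0.144, -0.0072]
ee_rot: [3.141, 0.0, 1.851]
wrist_force: [0.3, -1.0, -0.5]
width: 0.0006
```

>>> {"op": "step_arm", "data": {"increments": "0 0 0.15 0 0 0; 0 0 0 0 0 0"}}

```text
time: 17.05
tool_pos: [0.5086, 0.144, -0.0073]
ee_rot: [3.141, 0.0, 1.851]
wrist_force: [-1.9, -1.4, 7.0]
width: 0.0006
```

>>> {"op": "step_arm", "data": {"increments": "0 0 0.15 0 0 0; 0 0 0 0 0 0"}}

```text
time: 17.25
tool_pos: [0.5086, 0.144, -0.0074]
ee_rot: [3.141, 0.0, 1.851]
wrist_force: [-5.4, -1.3, 13.1]
width: 0.0001
```

There is a hard stop at the expected height, with 13 N pressing. I'll retreat and check.

>>> {"op": "step_arm", "data": {"increments": "0 0 0.1 0 0 0; 0 0 0 0 0 0; 0 0 -0.5 0 0 0; 0 0 -2 0 0 0; 0 0 -4 0 0 0"}}

```text
time: 17.75
tool_pos: [0.5052, 0.1434, 0.0507]
ee_rot: [-3.133, -0.001, 1.851]
wrist_force: [0.7, 1.0, 0.5]
width: 0.0008
```

>>> {"op": "step_arm", "data": {"increments": "0 0 -5 0 0 0; 0 0 -5 0 0 0; -4 0 -3 0 0 0; -4.5 0 -1 0 0 0; -4.5 0 0 0 0 0"}}

```text
time: 18.25
tool_pos: [0.5461, 0.0181, 0.1972]
ee_rot: [3.135, 0.002, 1.852]
wrist_force: [-0.3, -0.3, -0.4]
width: 0.0005
```

>>> {"op": "step_arm", "data": {"increments": "-4.5 0 0 0 0 0; -4.5 0 0 0 0 0; -4.5 0 0 0 0 0; -4.5 0 0 0 0 0; -4.5 0 0 0 0 0"}}

```text
time: 18.75
tool_pos: [0.6067, -0.1989, 0.1934]
ee_rot: [-3.142, -0.0, 1.851]
wrist_force: [0.6, -0.2, 0.1]
width: 0.0008
```

>>> {"op": "step_arm", "data": {"increments": "-4.5 0 0 0 0 0; -4.5 0 0 0 0 0; -3 0 0 0 0 0; 0 0 0 0 0 0; 0 0 0 0 0 0"}}

```text
time: 19.25
tool_pos: [0.6394, -0.3126, 0.1926]
ee_rot: [-3.141, -0.002, 1.85]
wrist_force: [0.1, -0.4, -0.4]
width: 0.0008
```

```bash
python3 - <<'E'
from h import *
o=get_obs();print(o['time'],inB(o['tool_pos']),o['wrist_force'])
a=shot('top','top8');b=shot('side','side8')
cv2.imwrite('pics/d8.png',np.hstack([cv2.resize(a[110:310,170:470],None,fx=1.3,fy=1.3),cv2.resize(b[130:330,200:440],None,fx=1.7,fy=1.3)]))
for im,c in((a,'top'),(b,'side')):
    h=cv2.cvtColor(im,cv2.COLOR_BGR2HSV)
    m=((h[...,0]>100)&(h[...,0]<125)&(h[...,1]>150)&(h[...,2]>90)).astype('u1'); w=np.zeros_like(m);w[140:262,258:422]=m[140:262,258:422]
    k=cv2.findNonZero(w); q=cv2.approxPolyDP(cv2.convexHull(k),5,True)[:,0]
    print(c,[inB(onz(c,*p,.0155)).round(3).tolist() for p in q.astype(float)])
for t in(3.14,3.1,3.0):print(t,[inB(onz('side',*proj('side',B(x,-.15*np.cos(t)-.0,.0155+.15*np.sin(t))),.0155)).round(3) for x in(-.075,.075)])
E
```

```text
19.25 [-0.00228253 -0.35489558  0.19258855] [ 0.0611325  -0.35078996 -0.38840322]
top [[-0.074, 0.01, 0.016], [-0.072, 0.151, 0.016], [0.074, 0.149, 0.016], [0.074, 0.009, 0.016]]
side [[0.069, 0.008, 0.015], [-0.074, 0.009, 0.015], [-0.072, 0.149, 0.015], [0.043, 0.15, 0.015]]
3.14 [array([-0.075,  0.15 ,  0.015]), array([0.075, 0.15 , 0.015])]
3.1 [array([-0.073,  0.155,  0.015]), array([0.078, 0.155, 0.015])]
3.0 [array([-0.07 ,  0.166,  0.015]), array([0.085, 0.166, 0.015])]
```

View pics/d8.png

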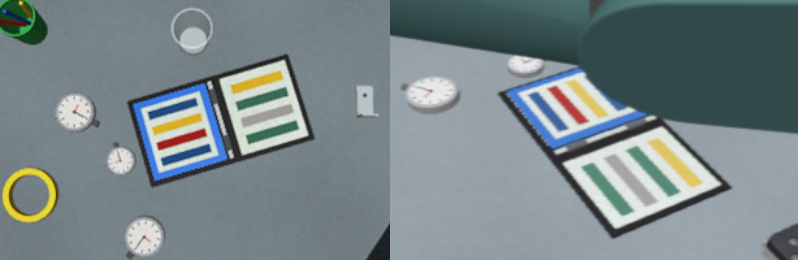

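The leaf lies flat on the +y page: its edge measures y = 149–151 mm in both views, which agrees with a hinge angle of about 3.14. The small watch is off the board and face up, at (120,160) in the crop. The bracket, tumbler, cup, tape and both other watches look unmoved.

```bash
python3 -c "
from bench import *
print(close_job())"
```

```text
the job is handed in; nothing more can be done
None
```

I handed the job in at about 19 s. The smallest stopwatch is off the board, and the leaf is turned over and pressed flat on the +y page.

- **Stopwatch:** I pushed it off the +y page, then nudged it further out. It lies face up on the cabinet top at board y ≈ 202 mm, leaving a gap of about 15 mm to the board.
- **Leaf:** I pushed it over along its arc and pressed it to a hard stop with at least 13 N. In the last pictures its free edge is at y = 149–151 mm in both views, where 150 mm means fully flat. The arm was clear, with wrist force near 0.
- **Other things:** The tumbler, bracket, pen cup, tape and the two larger stopwatches looked unmoved in the last pictures. I judged that by eye and did not measure it.

**Disagreements:**
- **Fingertip height:** The fingertips are really about 22 mm higher than the reported TCP. My first push therefore passed over the watch without touching it. I found the offset by touching the page and corrected for it.
- **Stop height:** The hard stop came at a corrected height of 14.7 mm, against the expected 15.5 mm; that is within the error of the offset.

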